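Hang the last mug on the mug carousel

ROBOT

A 7-joint arm with a two-finger parallel gripper is mounted at the origin on a cart in front of the work surface, level with it; the furniture and walls round the work are solid. World frame = base frame: x ahead of the robot, y to its left, z up, the work surface at z = 0. Lengths are in m, angles in rad, forces in N, time in s.
With the tool pointing down it reaches from about 0.375 to 0.925 m from the base axis. Payload 3.1 kg.
Tool frame: the origin (TCP) lies midway between the tips of the shut fingers; the grasp point (between the pads) lies 19 mm behind it (manip.pinch_z is the distance from the TCP to the grasp point, in m); z points along the fingers, y is the line along which they close (so a half turn about z gives the same grasp; the last joint's range is limited). The gripper opens to 85 mm and grips with 20 to 120 N. Pads are 22 mm wide; open, the fingers measure 114 mm over their backs; the gripper's body (76 mm by 85 mm) begins 54 mm behind the grasp point. The pads swing forward as they close: fully open they stand 13 mm farther back than shut.
Start: joints at [-1.296, 0.383, 0.044, 1.598, -0.018, 1.161, -0.05], TCP at [0.237, 0.605, 0.199] pointing down, gripper open.
Joint ranges: [-2.61, 2.61], [-0.41, 2.15], [-1.48, 1.57], [0, 2.5], [-1.57, 4.71], [0.05, 1.97], [-2.85, 2.85]. Speed limits (rad/s): [2.79, 2.79, 3.14, 3.14, 3.14, 3.14, 3.14].

INTERFACE

Orientations are given as a rotation vector (axis times angle).
In Python, from rig import manip gives the robot as it stands.
- The arm moves only by the tool jog_arm, never from a script. Its argument "series" is one flat list of numbers, 4 for each row, row after row: the shift along the world's x, y, z in m, then the turn about the world's z in degrees. In form: [x, y, z, yaw, x, y, z, yaw, ...]. A call has 1 to 20 rows; each row is the pose to reach, as a shift and turn from the pose commanded when the call began; what a row does not reach only later rows make up. A row lasts 1/10 s, in which the tool goes at most 50 mm and 8.59 degrees, less where a joint would pass 70% of its speed; a pose out of reach is approached as far as the arm can. A call with a gripper value outside its range is refused whole. "grip" is the opening, from 0 (shut) to 1 (fully open), set as the call begins (left out, the last holds). The fingers move at their own pace and stop on an object; the grip force is fixed at half the most. Time passes only in rows, so rows that repeat a pose let the fingers close. It gives the time, the measured TCP pose, the force, the opening and the grip force at its end, in the units of the state.
- manip.read_state(): the state, without advancing time (a new reading comes with each control period).
- manip.snapshot(name): name is "side" or "top"; returns the picture (420x560x3 uint8, blue, green, red); there is no depth.
- manip.camera_model(name): a dict with "fx", "fy", "cx", "cy" (pixels), "eye" and "attitude" of the camera in the world. Camera axes: x right, y up, looking along -z (the intrinsics and any distortion apply to the point x, -y, -z); pixel columns grow to the right and rows downward; lengths in m; the calibration is good to about 2 mm. A picture is of the moment at which its call begins. camera_model takes no time and is no camera call.
- manip.close_job(): hands the job in; it is judged then, once.
Trained networks look in the newest picture that a camera, given by its name, has taken for a name from the list of things; names that differ only in an ending like _2 or _b are one class to them, and where a whole thing is asked for, a point or a joint stands for the part that bears it (a point fixed in the world has none). Each returns a list of dicts, best first, with "score" (0 to 1); they miss things now and then, are a little off and sometimes report something else, mostly with a low value. They report only what shows in the picture. A call takes as long as a camera call.
- manip.cut_out(target, camera): "region" (420x560 bool, what is visible of it) and "centre" ([column, row] in pixels, amid what is visible of it).
The state is a dict: "time": time; "qpos": joint angles; "qd": joint speeds; "tau": joint torques, N m; "eef_pos": TCP position; "tool_rot": TCP orientation; "contact_force": force on the tool from outside, world axes, zero at the start; "torque": the same for the moment, N m; "opening": opening from 0.0 (shut) to 1.0 (fully open); "gripper_force": force on a finger pad.
Only numpy, scipy, OpenCV 4.12 (cv2) and the standard library are available. Lean on these libraries where they do the work, as an engineer would, in place of code of your own. Each camera call takes 0.05 s, during which the arm holds its last target. There are 200 camera calls.

TASK

The mug carousel has one empty hook, turned away to the left. Turn the carousel so that the empty hook points straight out towards you, then hang the loose white mug on that hook by its handle, let go, and wait until it has stopped swinging; the hook must still point towards you. Do not shove the other things on the worktop about.

Things in the scene. Friction and masses are not known exactly. Their poses are not given: they have to be found in the camera images.
- stand: Fixed foot and post of the mug carousel. Origin: centre of the foot's underside, on the vertical turning axis. Wooden foot 150 mm across, 18 mm thick; steel post 14 mm thick; wooden hub on top 26 mm across, up to z = 165 mm. Three steel wire hooks stick out level from the hub, 120 degrees apart; two carry white mugs, one is empty. Wall cabinets hang 0.58 m above the worktop from x = 0.6 m back.
- carousel (a joint): Turn of the carousel's head, rad. 0: the empty hook points straight towards the robot (world -x). Positive: the empty hook is swung towards the robot's left (+y); pi/2 is exactly left. It turns both ways with light friction (0.1 N m: about 1 N pushed at the hook) and stays where it is left.
- hook_bar (a point): Point on the empty hook's level bar, 85 mm from the turning axis, 150 mm above the worktop, on the centre line of the 10 mm thick round wire. The frame turns with the head: its -x axis points outward along the hook, z up.
- hook_tip (a point): Upturned tip of the empty hook, 112 mm from the turning axis and 162 mm above the worktop (12 mm above the bar's centre line; small 12 mm ball end). The bar is level from the hub to 101 mm from the axis and then bends up.
- mug: The loose white mug, upright on the worktop, about 0.16 kg. Round body 62 mm across, 80 mm high, wall 4 mm. Origin: centre of underside; z up; handle along its +y: a tapering loop of 8 mm round bar in its y-z plane. The loop's opening, for a hook along the mug's x, runs from 22 to 68 mm above the underside and from 31 mm to 48 mm (bottom) or 63 mm (top) from the axis; outermost 74 mm.
- mug_loop (a point): Centre of the opening of the loose mug's handle: 44 mm from the mug's axis along its +y, 46 mm above its underside. Hung and released, the mug swings down about the bar to hang tilted by about 60 degrees; it swings for about 2 s before it hangs still.
- tin: Bystander: small tin of beans, 58 mm across, 72 mm high. Origin: centre of underside.
- salt: Bystander: white salt shaker, 44 mm across, 90 mm high. Origin: centre of underside.
- dark_cup: Bystander: small dark cup, 61x84x54 mm, not to be hung. Origin: on the underside.
- spoon: Bystander: teaspoon, 137 mm long, lying on the worktop. Origin: on the underside at the middle of its length.
- honey: Bystander: honey jar, 65 mm across, 95 mm high. Origin: centre of underside.
- hung_mug_1 (a point): One of the two white mugs already on the carousel: where its handle sits on its hook, 85 mm from the turning axis, 150 mm above the worktop. That mug is fixed to the turning head and cannot come off; it reaches 110 mm below the bar, 31 mm either way along it and 55 mm to either side.
- hung_mug_2 (a point): The other white mug already on the carousel: where its handle sits on its hook, 85 mm from the turning axis, 150 mm above the worktop. That mug is fixed to the turning head and cannot come off; it reaches 110 mm below the bar, 31 mm either way along it and 55 mm to either side.

How it is judged:
By the outcome, as a careful person would: the job done as asked, in the order asked, and still so for the second after the job is handed in, with the robot touching nothing.
It also fails if it takes over 70 s, if anything falls off the work surface, if the arm or the gripper's body presses on something with over 40 N, if the wrist force passes 120 N, or if a joint passes its speed limit or range.

## Working session

There is one attempt and no reset: what is moved stays moved. The work goes in short steps, Python scripts to look and compute and a tool call to move; the robot and the scene stay as the last step left them, time stands still between calls to the robot, and variables do not carry over. Pictures are saved under pics/ and viewed, at most 10 in all, crops included, and the job is handed in when it is done.

Besides the shell and the picture viewer there is one more tool, called after "Call:" in YAML: its name, and indented under it one key for each argument. jog_arm: Moves the arm, as the interface text tells. Its arguments: {"type":"object","properties":{"series":{"type":"array","items":{"type":"number"}},"grip":{"type":"number"}},"required":["series"]}

```bash
ls; mkdir -p pics; cat > h.py <<'E'
from rig import manip
import numpy as np, cv2
from scipy.spatial.transform import Rotation as R
def cam(n):
    m=manip.camera_model(n); A=np.array(m['attitude'],float)
    A=A if A.shape==(3,3) else R.from_rotvec(A).as_matrix()
    return m,A,np.array(m['eye'])
def ray(n,px):
    m,A,e=cam(n); d=A@np.array([(px[0]-m['cx'])/m['fx'],-(px[1]-m['cy'])/m['fy'],-1]); return e,d
def at_z(n,px,z):
    e,d=ray(n,px); return e+d*(z-e[2])/d[2]
def proj(n,p):
    m,A,e=cam(n); c=A.T@(np.array(p)-e); return np.array([m['cx']+m['fx']*c[0]/-c[2],m['cy']-m['fy']*c[1]/-c[2]])
def tri(a,b):
    (e1,d1),(e2,d2)=ray('side',a),ray('top',b)
    s=np.linalg.lstsq(np.c_[d1,-d2],e2-e1,rcond=None)[0]; p,q=e1+d1*s[0],e2+d2*s[1]
    return (p+q)/2,np.linalg.norm(p-q)
E
python3 - <<'E'
from h import *
np.set_printoptions(precision=3,suppress=True)
for n in('side','top'):
    cv2.imwrite(f'pics/{n}0.png',manip.snapshot(n)); print(n,manip.camera_model(n))
    for t in 'stand mug tin salt dark_cup spoon honey hook_tip hung_mug_1'.split():
        for r in manip.cut_out(t,n)[:3]:
            print(n,t,round(r['score'],2),np.round(r['centre']),r['region'].sum(),at_z(n,r['centre'],0.04))
print(manip.read_state())
E
```

```text
pics
side {'fx': 418.30454669364843, 'fy': 418.30454669364843, 'cx': 273.593303567885, 'cy': 211.41065962055688, 'eye': array([ 0.151, -1.364,  0.872]), 'attitude': array([ 1.067, -0.169, -0.235])}
side stand 0.91 [280. 223.] 1313 [0.59  0.022 0.04 ]
side mug 0.83 [282. 281.] 597 [ 0.488 -0.339  0.04 ]
side mug 0.39 [281. 220.] 1409 [0.6   0.041 0.04 ]
side tin 0.88 [309. 253.] 377 [ 0.626 -0.212  0.04 ]
side tin 0.53 [284. 215.] 843 [0.622 0.078 0.04 ]
side salt 0.84 [321. 275.] 287 [ 0.622 -0.339  0.04 ]
side dark_cup 0.84 [329. 311.] 426 [ 0.581 -0.508  0.04 ]
side dark_cup 0.51 [282. 211.] 897 [0.624 0.112 0.04 ]
side spoon 0.54 [236. 258.] 31 [ 0.37  -0.175  0.04 ]
side honey 0.75 [271. 179.] 268 [0.669 0.441 0.04 ]
side hook_tip 0.79 [281. 216.] 985 [0.61  0.075 0.04 ]
side hung_mug_1 0.93 [282. 218.] 1035 [0.608 0.053 0.04 ]
top {'fx': 514.1502928959316, 'fy': 514.1502928959316, 'cx': 282.42517140452395, 'cy': 212.66437761121497, 'eye': array([ 0.262, -0.068,  1.6  ]), 'attitude': array([ 0.157, -0.131, -1.545])}
top stand 0.59 [265. 201.] 2843 [0.589 0.017 0.04 ]
top stand 0.
[... 354 characters left out ...]
31  0.04 ]
top spoon 0.51 [273. 198.] 1546 [ 0.598 -0.007  0.04 ]
top honey 0.94 [137. 174.] 489 [0.667 0.423 0.04 ]
top hook_tip 0.94 [275. 201.] 1496 [ 0.59  -0.014  0.04 ]
top hung_mug_1 0.67 [270. 200.] 1536 [0.593 0.002 0.04 ]
{'time': 1.0, 'qpos': array([-1.296,  0.383,  0.044,  1.598, -0.018,  1.161, -0.05 ]), 'qd': array([ 0.001,  0.001,  0.001, -0.001,  0.001,  0.   , -0.001]), 'tau': array([  0.   , -43.345,   1.023, -24.993,   0.011,   0.002,  -0.   ]), 'eef_pos': array([0.237, 0.605, 0.199]), 'tool_rot': array([-0.582, -3.087,  0.   ]), 'contact_force': array([-0.562,  0.218, -0.412]), 'torque': array([ 0.027, -0.075,  0.011]), 'gripper_force': 0.0, 'opening': 0.9987238246981527}
```

```bash
python3 - <<'E'
import cv2
t=cv2.imread('pics/top0.png');s=cv2.imread('pics/side0.png')
cv2.imwrite('pics/t1.png',cv2.resize(t[130:300,200:425],None,fx=3.5,fy=3.5,interpolation=2))
cv2.imwrite('pics/s1.png',cv2.resize(s[150:310,190:390],None,fx=3.7,fy=3.7,interpolation=2))
E
```

```text
(no output)
```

View pics/t1.png

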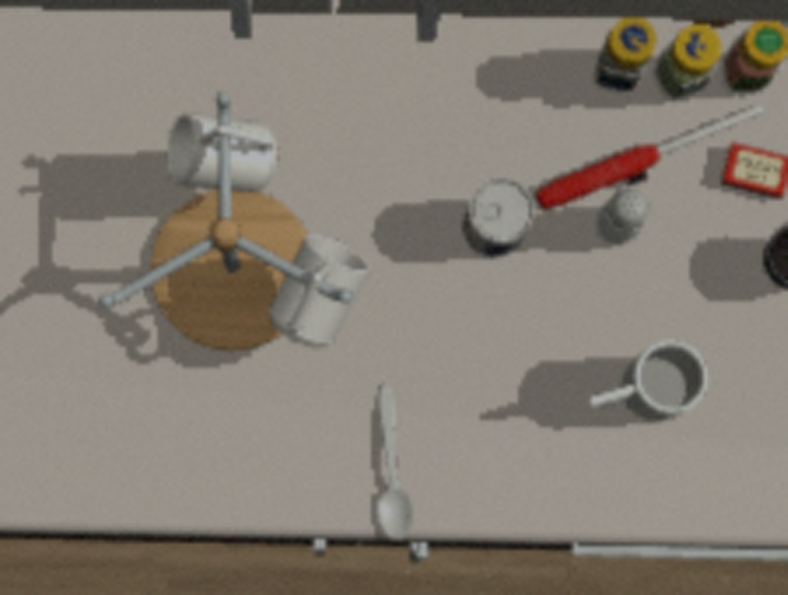

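View pics/s1.png

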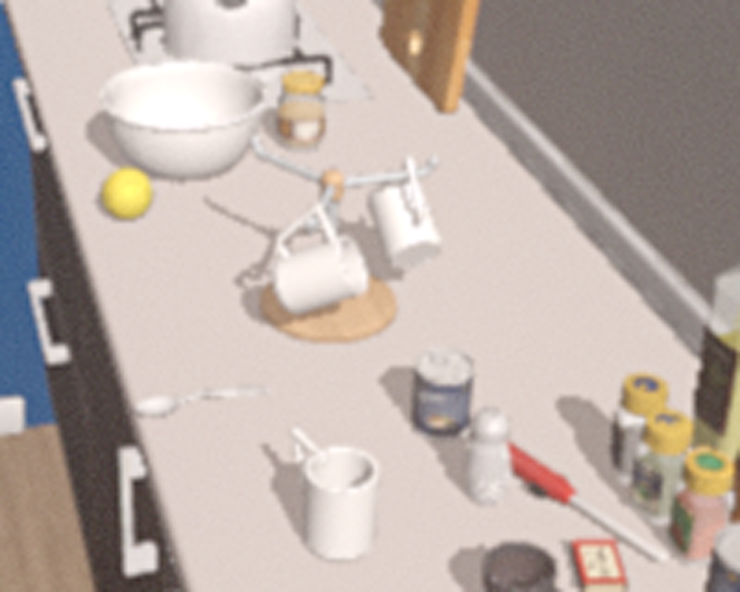

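```bash
python3 - <<'E'
from h import *
np.set_printoptions(precision=4,suppress=True)
print('hub',tri((280,198.6),(264.9,196.6)), at_z('top',(264.9,196.6),.165))
print('tip',tri((259.5,188.6),(230.6,216.3)), at_z('top',(230.6,216.3),.165))
h=at_z('top',(264.9,196.6),.165);t=at_z('top',(230.6,216.3),.165)
print(np.linalg.norm(h-t),np.degrees(np.arctan2((t-h)[1],-(t-h)[0])))
print('mug',tri((282.2,276.5),(391.4,238.6)))
m=at_z('top',(391.4,238.6),.08);e=at_z('top',(370.6,244.9),.072);print(m,e,np.linalg.norm((m-e)[:2]),np.degrees(np.arctan2((e-m)[1],(e-m)[0])))
# foot: wood colour ellipse check
print('foot px',proj('top',[h[0],h[1],.018]))
# mug rim/foot projected radii
T=R.from_rotvec(manip.read_state()['tool_rot']).as_matrix();print(T)
r=manip.snapshot('top')
mm=manip.cut_out('mug','top')[0]['region']
ys,xs=np.where(mm);print('mug box',xs.min(),xs.max(),ys.min(),ys.max())
P=lambda c,rad,z:np.array([proj('top',[c[0]+rad*np.cos(a),c[1]+rad*np.sin(a),z]) for a in np.linspace(0,6.28,60)])
A=np.r_[P(m,.031,.08),P(m,.031,0)];print('pred body box',A.min(0),A.max(0))
# fit wood foot centre
hsv=cv2.cvtColor(r,cv2.COLOR_BGR2HSV);w=((hsv[...,0]>5)&(hsv[...,0]<22)&(hsv[...,1]>90)).astype(np.uint8)
w[:150]=0;w[240:]=0;w[:,:225]=0;w[:,310:]=0
ys,xs=np.where(w);print('wood box',xs.min(),xs.max(),ys.min(),ys.max(),len(xs))
F=P(h,.075,.018);print('pred foot box',F.min(0),F.max(0))
E
```

```text
hub (array([0.5798, 0.0108, 0.1539]), np.float64(0.004981118578793452)) [0.5749 0.0107 0.165 ]
tip (array([0.521 , 0.1067, 0.1583]), np.float64(0.007983027540100265)) [0.5158 0.1065 0.165 ]
0.11256207650960502 58.358671191219294
mug (array([ 0.4767, -0.3654,  0.0777]), np.float64(0.0070893816350802875))
[ 0.4729 -0.3642  0.08  ] [ 0.4538 -0.3036  0.072 ] 0.06347840317616546 107.47626710750797
foot px [267.1701 206.6189]
[[-0.9313  0.3642 -0.    ]
 [ 0.3642  0.9313  0.    ]
 [ 0.     -0.     -1.    ]]
mug box 372 401 227 248
pred body box [376.4947 228.2823] [401.8817 251.9155]
wood box 243 286 184 229 1258
pred foot box [243.3003 183.3784] [291.044  230.2503]
```

Call:
jog_arm:
  series: [0.01,-0.01,0.04,-2,0.03,-0.05,0.08,-6,0.05,-0.09,0.1,-10,0.07,-0.13,0.1,-14,0.09,-0.17,0.1,-18,0.115,-0.21,0.1,-22,0.14,-0.25,0.1,-26,0.165,-0.29,0.1,-30,0.19,-0.33,0.1,-33,0.215,-0.37,0.1,-35,0.235,-0.41,0.1,-37,0.255,-0.45,0.1,-37,0.275,-0.49,0.09,-37,0.294,-0.522,0.08,-37,0.294,-0.522,0.05,-37,0.294,-0.522,0.04,-37,0.294,-0.522,0.04,-37]
  grip: 1

```text
time: 2.8
eef_pos: [0.5287, 0.0841, 0.2369]
tool_rot: [-1.528, -2.741, 0.005]
contact_force: [0.2, 0.4, 0.8]
opening: 1.0
gripper_force: 0.0
```

```bash
python3 - <<'E'
from h import *
np.set_printoptions(precision=4,suppress=True)
s=manip.read_state();print(s['time'],s['eef_pos'],R.from_rotvec(s['tool_rot']).as_matrix()[:,1],s['qpos'])
t=manip.snapshot('top');
def draw(img,pts,c): 
    for p in pts: cv2.circle(img,tuple(np.round((p-o)*4).astype(int)),1,c,-1)
h=np.array([.575,.011]);m=np.array([.4729,-.3642]);a=np.radians(107.5);u=np.array([np.cos(a),np.sin(a)])
ring=lambda c,r,z:[proj('top',[c[0]+r*np.cos(k),c[1]+r*np.sin(k),z]) for k in np.linspace(0,6.28,40)]
o=np.array([215,160]);A=cv2.resize(t[160:250,215:315],None,fx=4,fy=4,interpolation=2)
draw(A,ring(h,.075,.018),(0,0,255));draw(A,ring(h,.013,.165),(0,0,255))
o=np.array([350,210]);B=cv2.resize(t[210:300,350:450],None,fx=4,fy=4,interpolation=2)
draw(B,ring(m,.031,.08),(0,0,255));draw(B,ring(m,.031,.0),(0,255,0))
draw(B,[proj('top',[*(m+u*d),.074]) for d in (.035,.05,.065,.07)],(255,0,0))
cv2.imwrite('pics/ov.png',np.hstack([A,B]))
E
```

```text
2.8 [0.5287 0.0841 0.2369] [ 0.8506  0.5257 -0.0044] [-0.7284  0.1399  0.5429  1.8483 -0.078   1.1791  0.394 ]
```

View pics/ov.png

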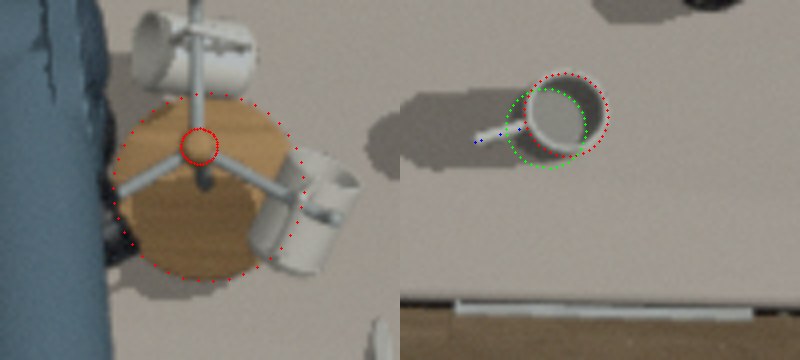

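Call:
jog_arm:
  series: [0,0,-0.03,0,0,0,-0.06,0,0,0,-0.085,0,0,0,-0.1,0,0,0,-0.11,0,0,0,-0.11,0]

```text
time: 3.45
eef_pos: [0.5303, 0.0846, 0.1286]
tool_rot: [-1.528, -2.744, 0.001]
contact_force: [-0.9, 0.4, -0.1]
opening: 1.001
gripper_force: 0.0
```

Call:
jog_arm:
  series: [0,0,0,0,0,0,0,0,0,0,0,0,0,0,0,0,0,0,0,0,0,0,0,0]
  grip: 0.22

```text
time: 4.05
eef_pos: [0.5308, 0.0833, 0.129]
tool_rot: [1.532, 2.743, 0.0]
contact_force: [-0.3, 0.4, 0.3]
opening: 0.221
gripper_force: 0.0
```

```bash
python3 - <<'E'
from h import *
s=manip.snapshot('side');cv2.imwrite('pics/s2.png',cv2.resize(s[150:260,200:350],None,fx=5,fy=5,interpolation=2))
s=manip.read_state();print(s['eef_pos'],s['qpos'])
c0=np.array([.575,.011])
for k in range(0,61,5):
    a=np.radians(58.4-k if k<58 else 0); p=c0+.085*np.array([-np.cos(a),np.sin(a)]); print(k,np.round(p-[.531,.083],4))
E
```

```text
[0.53074278 0.08335742 0.12896149] [-0.69228856  0.27030836  0.52694201  1.9558254  -0.16512018  0.95707202
  0.4665881 ]
0 [-0.0005  0.0004]
5 [-0.0067 -0.0038]
10 [-0.0124 -0.0084]
15 [-0.0178 -0.0136]
20 [-0.0226 -0.0192]
25 [-0.027  -0.0252]
30 [-0.0308 -0.0316]
35 [-0.034  -0.0382]
40 [-0.0367 -0.0452]
45 [-0.0387 -0.0523]
50 [-0.0401 -0.0596]
55 [-0.0409 -0.067 ]
60 [-0.041 -0.072]
```

View pics/s2.png

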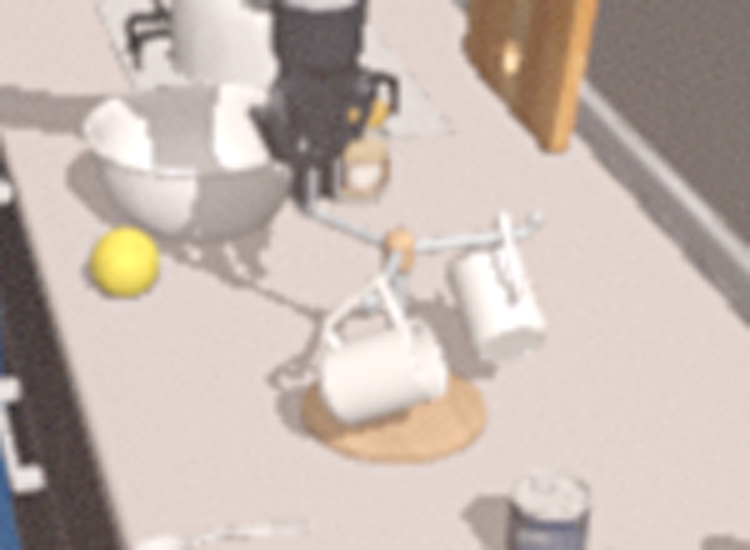

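The side crop shows the fingers straddling the empty hook's bar at about (311,190), with nothing else touched. Now I turn it.

Call:
jog_arm:
  series: [-0.007,-0.004,0,5,-0.0124,-0.0084,0,10,-0.0178,-0.0136,0,15,-0.0226,-0.0192,0,20,-0.027,-0.0252,0,25,-0.0308,-0.0316,0,30,-0.034,-0.0382,0,35,-0.0367,-0.0452,0,40,-0.0387,-0.0523,0,45,-0.0401,-0.0596,0,50,-0.0409,-0.067,0,55,-0.041,-0.072,0,58.4,-0.041,-0.072,0,58.4,-0.041,-0.072,0,58.4,-0.041,-0.072,0,58.4]

```text
time: 5.6
eef_pos: [0.4898, 0.0118, 0.1289]
tool_rot: [-0.001, 3.142, 0.0]
contact_force: [-0.1, -0.4, 0.7]
opening: 0.222
gripper_force: 0.0
```

Call:
jog_arm:
  series: [0,0,0,0,0,0,0,0,0,0,0,0,0,0,0,0]
  grip: 0.08

```text
time: 6.0
eef_pos: [0.4897, 0.0115, 0.1288]
tool_rot: [0.001, -3.142, 0.0]
contact_force: [0.3, 0.5, 0.1]
opening: 0.078
gripper_force: 0.0
```

```bash
python3 - <<'E'
from h import *
a=manip.snapshot('side');b=manip.snapshot('top')
A=cv2.resize(a[165:240,220:320],None,fx=4,fy=4,interpolation=2);B=cv2.resize(b[170:245,205:305],None,fx=4,fy=4,interpolation=2)
cv2.imwrite('pics/v3.png',np.hstack([A,B]))
E
```

```text
(no output)
```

View pics/v3.png

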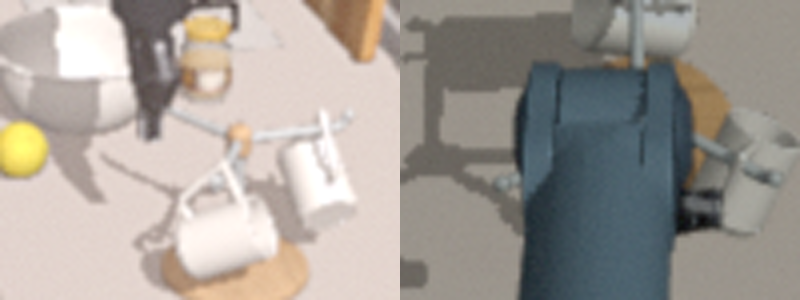

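```bash
python3 - <<'E'
from h import *
for n in('side','top'):
  for k,p in dict(tcp=(.4897,.0115,.1288),hub=(.575,.011,.165),tip=(.516,.1065,.162)).items(): print(n,k,proj(n,p).round(1))
s=manip.read_state();print(s['eef_pos'],s['opening'])
A=manip.snapshot('side');cv2.imwrite('pics/v4.png',cv2.resize(A[175:225,230:300],None,fx=8,fy=8,interpolation=2))
E
```

```text
side tcp [256.5 206.9]
side hub [278.2 196.2]
side tip [257.3 188.1]
top tcp [264.4 228. ]
top hub [264.8 196.6]
top tip [230.7 216.4]
[0.48973396 0.01143244 0.12887372] 0.07649250647390639
```

View pics/v4.png

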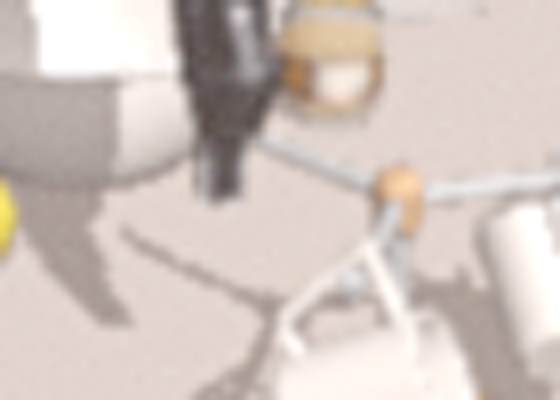

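The fingers passed over the bar. In the side crop their tips are at row 199.6, where the TCP reading projects to row 207, so they sit about 20 mm higher than the reading. I'll lift, go back over the hook and straddle it lower.

Call:
jog_arm:
  series: [0,0,0.03,0,0,0,0.06,0,0.012,0.015,0.06,-8,0.024,0.035,0.06,-16,0.036,0.055,0.06,-24,0.041,0.072,0.06,-32,0.041,0.072,0.06,-40,0.041,0.072,0.06,-48,0.041,0.072,0.06,-56,0.041,0.072,0.05,-58.4,0.041,0.072,0.02,-58.4,0.041,0.072,0.0,-58.4,0.041,0.072,-0.012,-58.4,0.041,0.072,-0.022,-58.4,0.041,0.072,-0.022,-58.4,0.041,0.072,-0.022,-58.4]
  grip: 0.45

```text
time: 7.75
eef_pos: [0.5314, 0.0834, 0.1074]
tool_rot: [1.532, 2.742, 0.001]
contact_force: [0.2, 0.9, 0.1]
opening: 0.449
gripper_force: 0.0
```

Call:
jog_arm:
  series: [0,0,0,0,0,0,0,0,0,0,0,0,0,0,0,0]
  grip: 0.2

```text
time: 8.15
eef_pos: [0.531, 0.0835, 0.1073]
tool_rot: [1.531, 2.743, 0.001]
contact_force: [-0.4, 0.5, -0.3]
opening: 0.199
gripper_force: 0.0
```

Call:
jog_arm:
  series: [-0.0062,-0.0042,0,5,-0.0062,-0.0042,0,5,-0.0119,-0.0088,0,10,-0.0173,-0.014,0,15,-0.0221,-0.0196,0,20,-0.0221,-0.0196,0,20]

```text
time: 8.75
eef_pos: [0.5082, 0.0629, 0.107]
tool_rot: [-1.036, -2.965, 0.0]
contact_force: [0.2, 0.6, -0.3]
opening: 0.203
gripper_force: 0.0
```

```bash
python3 - <<'E'
from h import *
a=manip.snapshot('side');b=manip.snapshot('top')
A=cv2.resize(a[165:240,220:320],None,fx=4,fy=4,interpolation=2);B=cv2.resize(b[170:245,205:305],None,fx=4,fy=4,interpolation=2)
cv2.imwrite('pics/v5.png',np.hstack([A,B]))
E
```

```text
(no output)
```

View pics/v5.png

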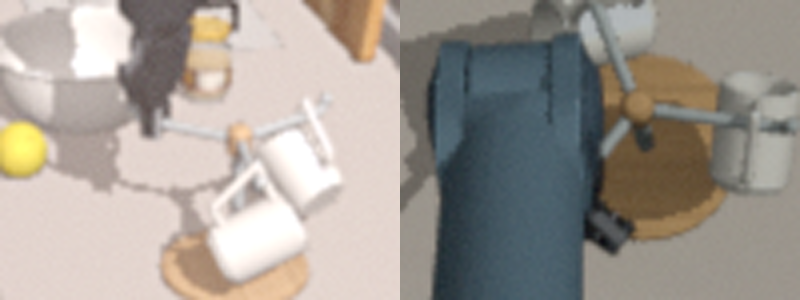

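Call:
jog_arm:
  series: [-0.0044,-0.006,0,5,-0.0082,-0.0124,0,10,-0.0114,-0.019,0,15,-0.0141,-0.026,0,20,-0.0161,-0.0331,0,25,-0.0175,-0.0404,0,30,-0.0183,-0.0478,0,35,-0.0184,-0.0524,0,38.4,-0.0184,-0.0524,0,38.4,-0.0184,-0.0524,0,38.4]

```text
time: 9.85
eef_pos: [0.4902, 0.0117, 0.1068]
tool_rot: [-0.002, -3.141, -0.0]
contact_force: [-0.1, -0.5, 0.5]
opening: 0.204
gripper_force: 0.0
```

Call:
jog_arm:
  series: [0,0,0,0,0,0,0,0,0,0,0,0,0,0,0,0]
  grip: 0.11

```text
time: 10.25
eef_pos: [0.4902, 0.0121, 0.1068]
tool_rot: [0.002, -3.141, -0.001]
contact_force: [1.2, 1.2, -1.1]
opening: 0.11
gripper_force: 7.5
```

Call:
jog_arm:
  series: [0,0,0,0,0,0,0,0,0,0,0.04,0,0,0,0.08,0,-0.01,-0.02,0.09,-5,-0.016,-0.06,0.09,-13,-0.016,-0.1,0.09,-21,-0.016,-0.14,0.09,-29,-0.016,-0.18,0.09,-37,-0.016,-0.22,0.09,-45,-0.016,-0.26,0.09,-53,-0.016,-0.3,0.09,-61,-0.016,-0.34,0.09,-69,-0.016,-0.364,0.08,-72.5,-0.016,-0.374,0.06,-72.5,-0.016,-0.374,0.043,-72.5,-0.016,-0.374,0.043,-72.5,-0.016,-0.374,0.043,-72.5]
  grip: 0.4

```text
time: 12.05
eef_pos: [0.474, -0.3625, 0.1498]
tool_rot: [-1.856, -2.533, 0.001]
contact_force: [-0.5, -0.3, 0.3]
opening: 0.398
gripper_force: 0.0
```

```bash
python3 - <<'E'
from h import *
np.set_printoptions(precision=4,suppress=True)
s=manip.read_state();print(s['time'],s['eef_pos'],s['qpos'],R.from_rotvec(s['tool_rot']).as_matrix()[:,1])
a=manip.snapshot('side');b=manip.snapshot('top')
A=cv2.resize(a[200:300,235:335],None,fx=4,fy=4,interpolation=2);B=cv2.resize(b[170:270,215:315],None,fx=4,fy=4,interpolation=2)
def dots(I,n,o,P):
    for p in P: cv2.circle(I,tuple(np.round((proj(n,p)-o)*4).astype(int)),1,(0,0,255),-1)
h=[.575,.011]
dots(B,'top',np.array([215,170]),[[h[0]-r,h[1],.15] for r in (.03,.06,.09,.112)])
dots(A,'side',np.array([235,200]),[s['eef_pos']]+[[.4735+.031*np.cos(k),-.363+.031*np.sin(k),.08] for k in np.linspace(0,6,25)])
cv2.imwrite('pics/v6.png',np.hstack([A,B]))
E
```

```text
12.05 [ 0.474  -0.3625  0.1498] [-0.0004  0.4023  0.7242  1.8033 -0.3031  1.051   1.1434] [ 0.9535  0.3014 -0.0008]
```

View pics/v6.png

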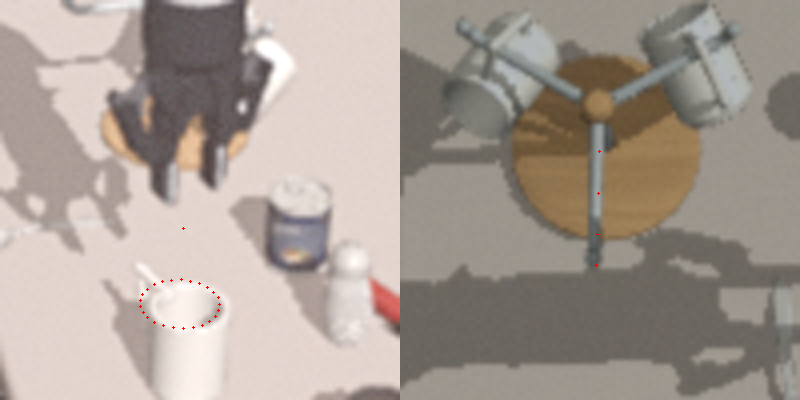

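Call:
jog_arm:
  series: [0,0,0,0,0,0,0,0,0,0,0,0,0,0,0,0,0,0,-0.03,0,0,0,-0.06,0,0,0,-0.09,0,0,0,-0.11,0,0,0,-0.12,0,0,0,-0.128,0,0,0,-0.128,0,0,0,-0.128,0]
  grip: 1

```text
time: 13.35
eef_pos: [0.4749, -0.3633, 0.0228]
tool_rot: [1.856, 2.533, 0.0]
contact_force: [-0.5, 0.0, -0.9]
opening: 1.001
gripper_force: 0.0
```

Call:
jog_arm:
  series: [0,0,0,0,0,0,0,0,0,0,0,0,0,0,0,0,0,0,0,0,0,0,0,0]
  grip: 0.4

```text
time: 13.95
eef_pos: [0.4757, -0.3635, 0.0234]
tool_rot: [1.855, 2.532, 0.001]
contact_force: [-0.0, 0.4, 7.3]
opening: 0.696
gripper_force: 65.1
```

Call:
jog_arm:
  series: [0,0,0.02,0,0,0,0.05,0,-0.01,0.01,0.09,-2,-0.02,0.04,0.12,-5,-0.035,0.08,0.13,-9,-0.05,0.12,0.13,-13,-0.07,0.16,0.13,-17.5,-0.084,0.2,0.13,-17.5,-0.084,0.24,0.125,-17.5,-0.084,0.275,0.12,-17.5,-0.084,0.305,0.11,-17.5,-0.084,0.325,0.106,-17.5,-0.084,0.3305,0.106,-17.5,-0.084,0.3305,0.106,-17.5,-0.084,0.3305,0.106,-17.5]

```text
time: 15.45
eef_pos: [0.3903, -0.0334, 0.128]
tool_rot: [2.222, 2.22, -0.0]
contact_force: [-0.0, 0.3, -0.6]
opening: 0.691
gripper_force: 65.2
```

```bash
python3 - <<'E'
from h import *
np.set_printoptions(precision=4,suppress=True)
s=manip.read_state();print(s['time'],s['eef_pos'],R.from_rotvec(s['tool_rot']).as_matrix()[:,1],s['opening'],s['gripper_force'])
a=manip.snapshot('side');b=manip.snapshot('top')
A=cv2.resize(a[160:260,200:300],None,fx=4,fy=4,interpolation=2);B=cv2.resize(b[190:290,215:315],None,fx=4,fy=4,interpolation=2)
def dots(I,n,o,P,c=(0,0,255)):
    for p in P: cv2.circle(I,tuple(np.round((proj(n,p)-o)*4).astype(int)),1,c,-1)
x,y,_=s['eef_pos'];z=s['eef_pos'][2]-.023
for n,I,o in (('side',A,(200,160)),('top',B,(215,190))):
    o=np.array(o)
    dots(I,n,o,[[.575-r,.0115,.15] for r in (.085,.1)]+[[.463,.0115,.162]])
    dots(I,n,o,[[x+.031*np.cos(k),y+.031*np.sin(k),z+q] for k in np.linspace(0,6,20) for q in (0,.08)],(0,255,0))
    dots(I,n,o,[[x,y+u,z+v] for u,v in ((.031,.022),(.048,.022),(.063,.068),(.031,.068))],(255,0,0))
cv2.imwrite('pics/v7.png',np.hstack([A,B]))
E
```

```text
15.45 [ 0.3903 -0.0334  0.128 ] [ 1.     -0.0009  0.0001] 0.6908209037300245 65.15868628397584
```

View pics/v7.png

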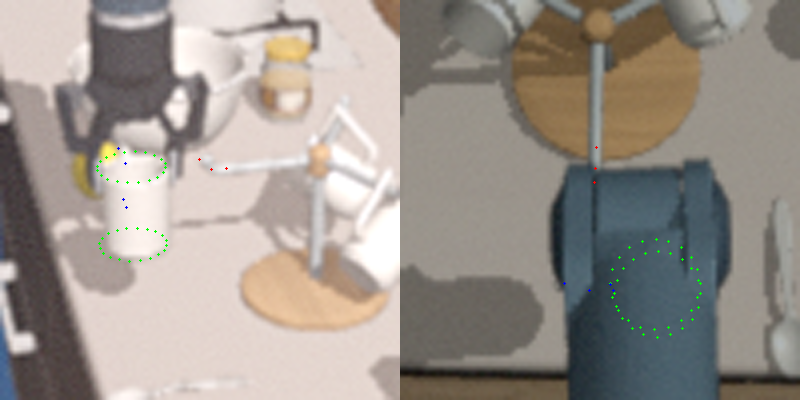

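The mug is held upright and matches the predicted outline, with its handle opening level with the hook (tip at about (205,160) in the left half). I'll insert slowly.

Call:
jog_arm:
  series: [0.012,0,0,0,0.024,0.0005,0,0,0.036,0.0005,0,0,0.046,0.0005,0,0,0.055,0.0005,0,0,0.062,0.0005,0,0,0.07,0.0005,0,0,0.07,0.0005,0,0]

```text
time: 16.35
eef_pos: [0.4615, -0.0317, 0.1281]
tool_rot: [2.22, 2.221, 0.001]
contact_force: [-0.2, 0.0, -1.8]
opening: 0.69
gripper_force: 65.2
```

```bash
python3 - <<'E'
from h import *
np.set_printoptions(precision=4,suppress=True)
s=manip.read_state();print(s['time'],s['eef_pos'],s['contact_force'],s['torque'],s['opening'])
b=manip.snapshot('top');h0=cv2.imread('pics/top0.png')
# spare: hub mug positions via networks for hook angle
for r in manip.cut_out('hung_mug_1','top')[:3]: print(r['score'],r['centre'])
E
```

```text
16.35 [ 0.4615 -0.0317  0.1281] [-0.2378  0.0174 -1.7845] [-0.0135  0.0109  0.0025] 0.6898753560812
0.88 [263.7, 193.1]
```

Call:
jog_arm:
  series: [0.009,0,0,0,0.018,0,0,0,0.026,0,0,0,0.026,0,-0.004,0,0.026,0,-0.008,0,0.026,0,-0.011,0,0.026,0,-0.013,0,0.026,0,-0.013,0]

```text
time: 17.25
eef_pos: [0.4855, -0.0316, 0.1143]
tool_rot: [-2.22, -2.222, 0.001]
contact_force: [0.1, 0.5, -2.5]
opening: 0.69
gripper_force: 65.2
```

Call:
jog_arm:
  series: [0,0,-0.0015,0,0,0,-0.003,0,0,0,-0.003,0]

```text
time: 17.55
eef_pos: [0.4861, -0.0316, 0.1117]
tool_rot: [-2.22, -2.222, 0.0]
contact_force: [-0.2, -0.2, -1.4]
opening: 0.693
gripper_force: 65.2
```

Call:
jog_arm:
  series: [0,0,-0.001,0,0,0,-0.002,0,0,0,-0.002,0]

```text
time: 17.85
eef_pos: [0.4861, -0.0316, 0.1098]
tool_rot: [-2.22, -2.222, 0.0]
contact_force: [0.2, -0.1, -0.8]
opening: 0.692
gripper_force: 65.2
```

Call:
jog_arm:
  series: [0,0,-0.001,0,0,0,-0.002,0,0,0,-0.002,0]

```text
time: 18.15
eef_pos: [0.4864, -0.0316, 0.1084]
tool_rot: [-2.221, -2.222, -0.001]
contact_force: [-0.9, 0.2, 3.4]
opening: 0.692
gripper_force: 65.7
```

Call:
jog_arm:
  series: [0,0,0.0005,0,0,0,0.0005,0,0,0,0.0005,0,0,0,0.0005,0,0,0,0.0005,0,0,0,0.0005,0,0,0,0.0005,0,0,0,0.0005,0,0,0,0.0005,0,0,0,0.0005,0]
  grip: 0.95

```text
time: 19.15
eef_pos: [0.4862, -0.0316, 0.1084]
tool_rot: [-2.221, -2.222, -0.0]
contact_force: [0.4, 0.2, 0.5]
opening: 0.949
gripper_force: 0.0
```

Call:
jog_arm:
  series: [0,0,0,0,0,0,0,0,0,0,0,0,0,0,0,0,0,0,0,0,0,0,0,0,0,0,0,0,0,0,0,0,0,0,0,0,0,0,0.01,0,0,0,0.03,0,0,0,0.06,0,0,0,0.1,0,0,0,0.13,0,-0.02,-0.03,0.15,0,-0.04,-0.07,0.15,0,-0.05,-0.11,0.15,0,-0.06,-0.15,0.15,0,-0.06,-0.19,0.15,0,-0.06,-0.23,0.15,0]

```text
time: 21.15
eef_pos: [0.4258, -0.2633, 0.2594]
tool_rot: [2.22, 2.221, 0.005]
contact_force: [0.9, 0.3, 0.1]
opening: 0.953
gripper_force: 0.0
```

Call:
jog_arm:
  series: [0,-0.03,0,0,0,-0.03,0,0,0,-0.03,0,0,0,-0.03,0,0,0,-0.03,0,0,0,-0.03,0,0,0,-0.03,0,0,0,-0.03,0,0]

```text
time: 21.95
eef_pos: [0.4264, -0.2912, 0.2584]
tool_rot: [-2.22, -2.223, -0.001]
contact_force: [0.6, 0.3, -0.4]
opening: 0.949
gripper_force: 0.0
```

```bash
python3 - <<'E'
from h import *
a=manip.snapshot('side');b=manip.snapshot('top')
A=cv2.resize(a[160:260,220:320],None,fx=4,fy=4,interpolation=2);B=cv2.resize(b[160:260,215:315],None,fx=4,fy=4,interpolation=2)
for r in (.03,.06,.09,.112): cv2.circle(B,tuple(np.round((proj('top',[.575-r,.0115,.15])-[215,160])*4).astype(int)),1,(0,0,255),-1)
cv2.imwrite('pics/v8.png',np.hstack([A,B]))
E
```

```text
(no output)
```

View pics/v8.png

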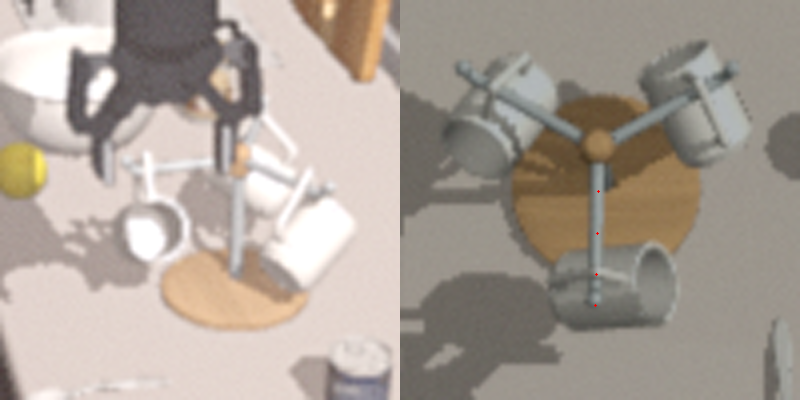

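The mug hangs by its handle, at about (150,225) on the left and (615,285) on the right, and the hook lies along the red dots, straight out. I'll wait, confirm it is still, and hand in.

Call:
jog_arm:
  series: [0,-0.02,0,0,0,-0.02,0,0,0,-0.02,0,0,0,-0.02,0,0,0,-0.02,0,0,0,-0.02,0,0,0,-0.02,0,0,0,-0.02,0,0,0,-0.02,0,0,0,-0.02,0,0,0,-0.02,0,0,0,-0.02,0,0,0,-0.02,0,0,0,-0.02,0,0,0,-0.02,0,0,0,-0.02,0,0,0,-0.02,0,0,0,-0.02,0,0,0,-0.02,0,0,0,-0.02,0,0]

```text
time: 24.05
eef_pos: [0.4262, -0.3116, 0.2584]
tool_rot: [-2.221, -2.222, -0.0]
contact_force: [0.2, -0.0, 1.3]
opening: 0.952
gripper_force: 0.0
```

```bash
python3 - <<'E'
from h import *
f=[cv2.GaussianBlur(manip.snapshot('top'),(5,5),0)[160:260,215:315].astype(int) for _ in range(6)]
d=[abs(g-f[0]).max() for g in f[1:]];print(d)
if max(d)<25: print(manip.close_job())
E
```

```text
[np.int64(2), np.int64(3), np.int64(3), np.int64(3), np.int64(3)]
the job is handed in; nothing more can be done
None
```

The empty hook now points straight out towards you and the white mug hangs still on it by its handle; I handed the job in at about 24 s. The first try at turning the carousel passed over the hook without touching it.

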